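Stack the empty tote turned end for end

TASK

Stack the empty ribbed tote on the ribbed tote that holds the two wooden wedges, turned end for end (its card holder over the end away from the lower tote's card holder), so that it stands level on the lower tote's ribs inside its rim and does not nest down onto the wedges. Leave the loaded tote standing where it is, and leave the shorter plain bin without ribs alone.

Things in the scene. Friction and masses are not known exactly. Their poses are not given: they have to be found in the camera images.
- tote_empty_mid (a point): Centre, half-way up, of the empty ribbed tote: grey plastic, 150 x 62 x 60 mm high, walls 3 mm, tapering to a flat 128 x 42 mm foot, about 0.13 kg, loose. An upright rim band, the top 24 mm of its height, is 62 mm wide outside: grip it across there, mid-length. x along its length to the card-holder end, y across, z up.
- tote_empty_card (a point): Outer face of the empty tote's card-holder end, 75 mm along its +x from its centre, same height, same axes. Inside both ribbed totes, 10 mm below the rim, are flat rib tops: ONE mid-width rib at the card-holder (+x) end, TWO in the corners of the other end. The foot is recessed below its own ribs, so totes the same way round nest.
- tote_full_mid (a point): Centre, half-way up (30 mm over the table), of the loaded ribbed tote: same shape and axes as the empty one, two 60 mm wooden wedges on its floor, about 0.25 kg, loose. Rim opening 144 x 56 mm. A tote turned end for end stands on its ribs, foot 10 mm inside its rim, centre 50 mm above this point, x axis opposite to this one's.
- plain_bin_mid (a point): Centre, half-way up, of a bystander to leave alone: a shorter loose grey bin, 120 x 62 x 45 mm, empty, smooth inside without ribs, also with a card holder at its +x end. z up.

How it is judged (in metres and radians):
At the end, for the whole second after the job is handed in: Empty tote on the loaded one's ribs: centre 46 to 54 mm above the other's, within 15 mm along and across, card holder at the other end, long axes within 0.2 rad, both level within 0.06 rad; loaded tote on the table, moved under 50 mm; plain bin moved under 30 mm (x of tote_empty_mid in the frame of tote_full_mid between -0.015 and 0.015 m and y of tote_empty_mid in the frame of tote_full_mid between -0.015 and 0.015 m and z of tote_empty_mid in the frame of tote_full_mid between 0.046 and 0.054 m and x of tote_empty_card in the frame of tote_full_mid below -0.05 m and angle between the x axis of tote_empty_mid and the x axis of tote_full_mid, either way round below 0.2 rad and angle between each of tote_empty_mid, tote_full_mid's own z axis and vertical below 0.06 rad and height (world z) of tote_full_mid below 0.035 m and distance of tote_full_mid from where it was at the start of the episode below 0.05 m and distance of plain_bin_mid from where it was at the start of the episode below 0.03 m); the robot touches nothing.
It fails at once if the plain bin is shifted by more than 30 mm (distance of plain_bin_mid from where it was at the start of the episode above 0.03 m).
It fails at once if the loaded tote is shifted by more than 50 mm (distance of tote_full_mid from where it was at the start of the episode above 0.05 m).
It also fails if it takes over 35 s, if anything falls off the work surface, if the arm or the gripper's body presses on something with over 40 N, if the wrist force passes 120 N, or if a joint passes its speed limit or range.

ROBOT

A 7-joint arm with a two-finger parallel gripper is mounted at the origin on a cart in front of the work surface, level with it; the furniture and walls round the work are solid. World frame = base frame: x ahead of the robot, y to its left, z up, the work surface at z = 0. Lengths are in mm, angles in rad, forces in N, time in s.
With the tool pointing down it reaches from about 400 to 875 mm from the base axis. Payload 19.3 kg.
Tool frame: the origin (TCP) lies at the very end of the fingers, on their centre line; the grasp point (between the pads) lies 19 mm behind it (grip_point_offset is the z of the grasp point in the tool frame, in mm); z points along the fingers, x is the direction in which the jaws open and shut, and the axes are right-handed (so a half turn about z gives the same grasp; the last joint's range is limited). The gripper opens to 85 mm and grips with 20 to 120 N. Pads are 22 mm wide; open, the fingers measure 114 mm over their backs; the gripper's body (76 mm by 85 mm) begins 54 mm behind the grasp point. The pads swing forward as they close: fully open they stand 13 mm farther back than shut.
Start: joints at [1.272, 0.521, -0.036, 1.599, 0.021, 1.021, -0.113], TCP at [141.728, -608.71, 231.291] pointing down, gripper open.
Joint ranges: [-2.91, 2.91], [-0.3, 2.13], [-1.5, 1.42], [0.17, 2.43], [-1.26, 4.41], [0.16, 1.93], [-2.52, 2.52]. Speed limits (rad/s): [1.89, 1.89, 2.39, 2.39, 3.01, 3.01, 3.01].

INTERFACE

Orientations are given as a 3x3 rotation matrix whose columns are the frame's x, y, z axes.
In Python, from workcell import movep, movel, goto_joints, open_gripper, clamp, wait, inverse_kinematics, read_state, camera, PlanningError, finish_job, grip_point_offset gives the robot as it stands. Calls block until the motion is done:
- movep(position, orientation): joint-space move of the TCP to a pose.
- movel(position, frame=None, max_speed=150, guard=None): straight line of the TCP; frame=None keeps the orientation; max_speed is the mean speed in mm/s. With guard (N) it stops when the force on the tool has changed by that much, and returns True; else False.
- goto_joints(angles): joint-space move.
- open_gripper() and clamp(): open the fingers fully, or close them until they stop; the grip force is fixed at half the most.
- wait(seconds).
- inverse_kinematics(position, orientation): joint angles nearest the present ones, or None.
- read_state(): the state.
- camera(name): name is "scene" or "top" or "wrist"; returns a dict with "image" (384x512x3 uint8, blue, green, red), "range_z" (384x512 float32, mm along the optical axis (not along the pixel's ray), 0 where there is no reading), "fx", "fy", "cx", "cy" (pixels), "cam_to_world" (4x4, takes a point from camera to world coordinates). Camera axes: x right, y up, looking along -z (the intrinsics and any distortion apply to the point x, -y, -z); pixel columns grow to the right and rows downward; lengths in mm; the calibration is good to about 2 mm. A picture is of the moment at which its call begins.
A pose or a line that the arm cannot do raises PlanningError and nothing moves.
- finish_job(): hands the job in, once; it reports no verdict.
The state is a dict: "time": time; "qpos": joint angles; "qvel": joint speeds; "joint_efforts": joint torques, N m; "eef_pos": TCP position; "tool_rot": TCP orientation; "ft_force": force on the tool from outside, world axes, zero at the start; "torque": the same for the moment, N m; "finger_gap": finger opening in mm.
Only numpy, scipy, OpenCV 4.12 (cv2) and the standard library are available. Lean on these libraries where they do the work, as an engineer would, in place of code of your own. Each camera call takes 0.05 s, during which the arm holds its last target.

## Working session

There is one attempt and no reset: what is moved stays moved. The work goes in short steps, each a Python script; the robot and the scene stay as the last script left them, time stands still between calls to the robot, and variables do not carry over. Pictures are saved under pics/ and viewed, and the job is handed in when it is done.

```bash
mkdir -p pics; ls
python3 - <<'E'
from workcell import *
import cv2,numpy as np
s=read_state();print(s['time'],s['eef_pos'],s['finger_gap'],s['tool_rot'],grip_point_offset)
for n in ['scene','top']:
    c=camera(n);cv2.imwrite(f'pics/{n}0.png',c['image']);np.savez(f'{n}0.npz',**c)
    print(n,c['fx'],c['fy'],c['cx'],c['cy'],c['cam_to_world'].round(3),[k for k in c])
E
```

```text
pics
0.0 [ 141.63527725 -608.39291285  230.71538596] 85.37709666448276 [[ 2.26822210e-01 -9.73936121e-01 -3.41912061e-04]
 [-9.73935497e-01 -2.26822453e-01  1.10576695e-03]
 [-1.15449971e-03  8.21877885e-05 -9.99999330e-01]] -18.700000000000003
scene 380.8766506123602 380.8766506123602 255.87335996388455 195.47420309827922 [[-6.70000e-01  5.50000e-01 -4.98000e-01  7.27910e+01]
 [-7.42000e-01 -5.02000e-01  4.45000e-01  3.94222e+02]
 [-5.00000e-03  6.68000e-01  7.44000e-01  7.12049e+02]
 [ 0.00000e+00  0.00000e+00  0.00000e+00  1.00000e+00]] ['image', 'range_z', 'fx', 'fy', 'cx', 'cy', 'cam_to_world']
top 399.97452031425263 399.97452031425263 259.7509163806206 188.374153288225 [[ 1.20000e-02  9.90000e-01 -1.38000e-01  3.56394e+02]
 [-1.00000e+00  1.10000e-02 -6.00000e-03  2.05140e+01]
 [-5.00000e-03  1.38000e-01  9.90000e-01  8.97556e+02]
 [ 0.00000e+00  0.00000e+00  0.00000e+00  1.00000e+00]] ['image', 'range_z', 'fx', 'fy', 'cx', 'cy', 'cam_to_world']
```

View pics/scene0.png

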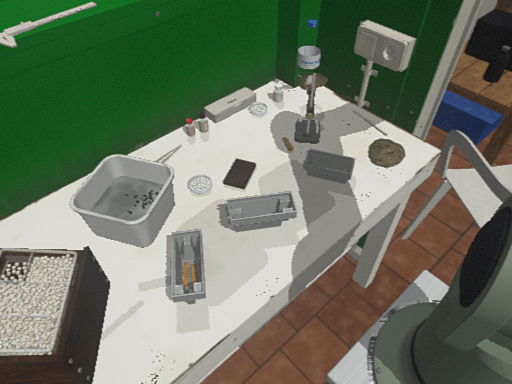

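View pics/top0.png

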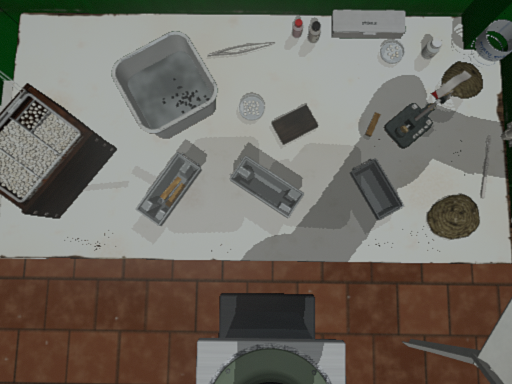

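The loaded tote, with the brown wedges, is at top-view px (170,185). The empty ribbed tote is at (268,187) and the plain bin at (375,188). Next I'll zoom in and use the depth at rim height.

```bash
cat > h.py <<'E'
import numpy as np,cv2
def world(c):
    z=c['range_z'];h,w=z.shape
    u,v=np.meshgrid(np.arange(w),np.arange(h))
    x=(u-c['cx'])/c['fx']*z;y=(v-c['cy'])/c['fy']*z
    P=np.stack([x,-y,-z],-1)
    T=c['cam_to_world'];W=P@T[:3,:3].T+T[:3,3]
    W[z==0]=np.nan
    return W
def rim(c,box,zlo=50,zhi=72):
    W=world(c);u0,v0,u1,v1=box
    S=W[v0:v1,u0:u1].reshape(-1,3)
    S=S[(S[:,2]>zlo)&(S[:,2]<zhi)]
    (cx,cy),(a,b),t=cv2.minAreaRect(S[:,:2].astype(np.float32))
    t=np.deg2rad(t)
    if a<b: a,b=b,a;t+=np.pi/2
    return (cx,cy),(a,b),t,len(S),S
E
python3 - <<'E'
from h import *
c=dict(np.load('top0.npz'));W=world(c)
print('table z',np.nanmedian(W[225:245,200:230,2]))
for n,b,lo,hi in [('full',(125,130,220,240),52,70),('empty',(220,140,320,225),52,70),('plain',(340,150,415,225),38,55)]:
    r=rim(c,b,lo,hi);print(n,np.round(r[0],1),np.round(r[1],1),round(r[2],3),r[3],np.median(r[4][:,2]))
im=cv2.resize(c['image'][130:240,125:420],None,fx=2.7,fy=2.7,interpolation=cv2.INTER_CUBIC);cv2.imwrite('pics/topz.png',im)
s=dict(np.load('scene0.npz'))
im=cv2.resize(s['image'][140:310,155:365],None,fx=3.5,fy=3.5,interpolation=cv2.INTER_CUBIC);cv2.imwrite('pics/scz.png',im)
for n,b,lo,hi in [('full',(155,225,215,305),52,70),('empty',(215,190,302,232),52,70)]:
    r=rim(s,b,lo,hi);print(n,np.round(r[0],1),np.round(r[1],1),round(r[2],3),r[3],np.median(r[4][:,2]))
E
```

```text
table z -1.0635359158875417
full [502.1 237.5] [183.4 124.8] 2.554 483 58.54987579426995
empty [479.6  13.9] [154.5  63.2] 1.0 404 58.82784352078539
plain [ 480.  -225.5] [124.8  64.1] 0.515 369 44.02291044280901
full [473.8 223.2] [154.7  61.9] 2.553 492 59.71944806098202
empty [481.   16.9] [155.3  66.2] 0.99 536 58.25344976413754
```

View pics/topz.png

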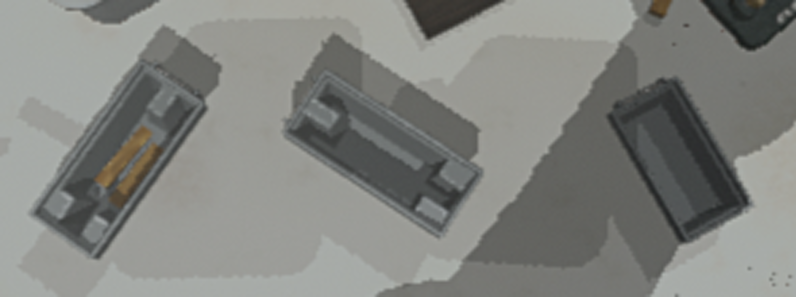

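View pics/scz.png

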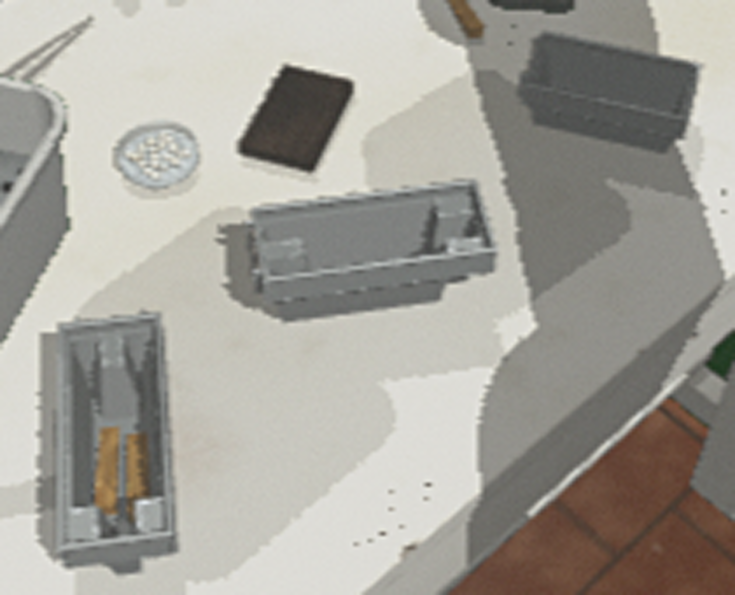

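Run:
```python
from h import *
from workcell import *
c=dict(np.load('top0.npz'));s=dict(np.load('scene0.npz'))
W=world(c)
m=np.zeros(W.shape[:2],np.uint8);cv2.fillPoly(m,[np.array([[183,138],[210,155],[160,232],[130,212]])],1)
S=W[(m>0)&(W[...,2]>52)&(W[...,2]<70)]
# split by pixels along the axis; tight rect
a=2.553;e=np.array([np.cos(a),np.sin(a)]);n=np.array([-e[1],e[0]])
for nm,S,a in [('fullT',S,2.553-np.pi),('fullS',rim(s,(155,225,215,305),52,70)[4],2.553-np.pi),('empT',rim(c,(220,140,320,225),52,70)[4],.995),('empS',rim(s,(215,190,302,232),52,70)[4],.995)]:
    r=cv2.minAreaRect(S[:,:2].astype(np.float32));e=np.array([np.cos(a),np.sin(a)]);n=np.array([-e[1],e[0]])
    p=S[:,:2]@e;q=S[:,:2]@n
    print(nm,np.round(r[0],1),np.round(r[1],1),round(r[2],2),'x',p.min().round(1),p.max().round(1),'y',np.percentile(q,[0,2,98,100]).round(1))
for cam in (c,s):
    V=world(cam).reshape(-1,3);V=V[(V[:,2]>110)&(V[:,0]>100)&(V[:,0]<800)&(abs(V[:,1])<800)]
    H,xe,ye=np.histogram2d(V[:,0],V[:,1],bins=[range(100,801,50),range(-700,701,50)])
    for i,j in np.argwhere(H>5):
        k=(V[:,0]>=xe[i])&(V[:,0]<xe[i+1])&(V[:,1]>=ye[j])&(V[:,1]<ye[j+1]);print((int(xe[i]),int(ye[j])),int(V[k,2].max()),end=' ')
    print()
def R(y):return np.array([[np.cos(y),np.sin(y),0],[np.sin(y),-np.cos(y),0],[0,0,-1]])
for k in (1,-1):
  for p,y in [((480,15,150),.995+k*np.pi/2),((474,223,200),2.553+k*np.pi/2)]:
    q=inverse_kinematics(p,R(y));print(k,p,None if q is None else np.round(q,2))
```

```text
fullT [473. 220.] [ 63.5 154.3] 56.3 x 194.1 348.4 y [413.8 414.4 476.8 477.3]
fullS [473.8 223.2] [ 61.9 154.7] 56.3 x 192.8 347.5 y [417.7 418.1 479.4 479.7]
empT [479.6  13.9] [154.5  63.2] 57.28 x 195.6 350.0 y [-426.6 -425.8 -363.4 -363.2]
empS [481.   16.9] [155.3  66.2] 56.72 x 198.5 353.8 y [-427.6 -425.4 -362.7 -361.4]
(400, 400) 136 (400, 450) 148 (400, 500) 151 (450, 400) 147 (450, 450) 153 (450, 500) 156 (500, 350) 144 (500, 400) 150 (500, 450) 159 (500, 500) 165 (550, -300) 113 (550, 200) 114 (550, 250) 115 (550, 350) 149 (550, 400) 156 (550, 450) 171 (550, 500) 175 (600, -350) 154 (600, -300) 210 (600, 100) 114 (600, 150) 113 (600, 200) 111 (600, 250) 114 (600, 300) 113 (600, 400) 165 (600, 450) 175 (600, 500) 172 (650, -450) 122 (650, -400) 141 (650, -350) 151 (650, 100) 113 (650, 300) 113 (650, 450) 175 (650, 500) 179 (700, -500) 149 (700, -450) 151 (700, -400) 123 (700, 100) 115 (700, 150) 114 (700, 250) 114 (700, 300) 113 (750, -500) 145 (750, -450) 182 (750, 150) 114 (750, 200) 114 (750, 250) 114 
(400, -650) 354 (400, -600) 366 (400, -550) 371 (400, 450) 150 (400,
[... 505 characters left out ...]
, -450) 121 (650, -400) 142 (650, -350) 150 (650, 100) 114 (650, 300) 114 (650, 450) 155 (700, -550) 292 (700, -500) 151 (700, -450) 151 (700, -400) 122 (700, 0) 433 (700, 50) 440 (700, 100) 441 (700, 150) 441 (700, 200) 440 (700, 250) 444 (700, 300) 444 (750, -550) 277 (750, -500) 239 (750, -450) 239 (750, -150) 389 (750, -100) 403 (750, -50) 413 (750, 0) 413 (750, 50) 440 (750, 100) 445 (750, 150) 445 (750, 200) 445 (750, 250) 447 (750, 300) 445 
1 (480, 15, 150) [ 0.73  0.75 -1.27  2.01  0.84  1.06  1.62]
1 (474, 223, 200) [-0.99  0.46  0.59  1.92 -0.34  0.86 -2.38]
-1 (480, 15, 150) [ 0.33  0.47 -0.63  2.03  0.4   0.76 -1.11]
-1 (474, 223, 200) [ 0.3   0.72 -1.27  1.86  0.76  1.16 -0.26]
```

```bash
cat >> h.py <<'E'
def R(y):return np.array([[np.cos(y),np.sin(y),0],[np.sin(y),-np.cos(y),0],[0,0,-1]])
E0=np.array([479.4,14.0]);F0=np.array([472.0,222.5]);YE=.995-np.pi/2;YF=2.553-np.pi/2;ZG=27
def st(t):
    from workcell import read_state
    s=read_state();print(t,round(s['time'],2),np.round(s['eef_pos'],1),round(s['finger_gap'],1),np.round(s['ft_force'],1))
E
python3 - <<'E'
from h import *
from workcell import *
movel([205,-430,260],max_speed=250);st('a')
movep([*E0,190],R(YE));st('b')
c=camera('wrist');cv2.imwrite('pics/w1.png',c['image']);np.savez('w1.npz',**c)
E
```

```text
a 1.02 [ 204.5 -431.   259.9] 85.4 [-0.2 -0.9 -0.3]
b 2.92 [479.4  12.9 190. ] 85.7 [ 0.  -0.7 -0.9]
```

View pics/w1.png

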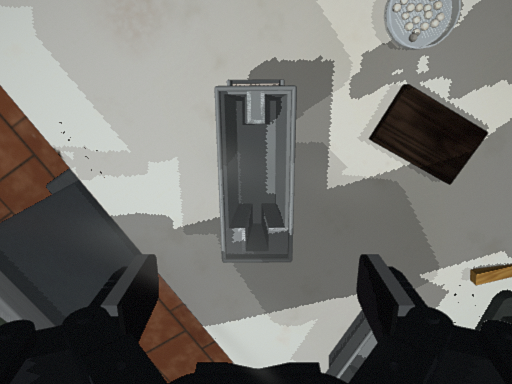

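The wrist view shows the empty tote centred between the fingers. Its single rib and card holder are at the top (256,85–105), so the direction is confirmed. I'll check the wrist depth quickly and then grasp.

Run:
```python
from h import *
c=dict(np.load('w1.npz'))
r=rim(c,(205,70,310,275),50,72);print(np.round(r[0],1),np.round(r[1],1),r[2],np.median(r[4][:,2]))
from workcell import *
print(movel([*E0,ZG],max_speed=120,guard=15));st('down')
clamp();st('clamp')
movel([*E0,45],max_speed=60);movel([*E0,185],max_speed=180);st('up')
c=camera('wrist');cv2.imwrite('pics/w2.png',c['image']);np.savez('w2.npz',**c)
c=camera('scene');cv2.imwrite('pics/s2.png',c['image'])
```

```text
[478.   14.8] [155.4  63.2] 0.9997968124816317 59.06348118894755
False
down 4.48 [479.7  14.   27.5] 85.2 [ 0.1 -0.5  0.3]
clamp 4.85 [479.7  13.9  27.6] 61.2 [-2.5 -1.3 11.2]
up 6.22 [478.9  13.9 184.1] 60.7 [ 0.2  0.8 -2.3]
```

View pics/w2.png

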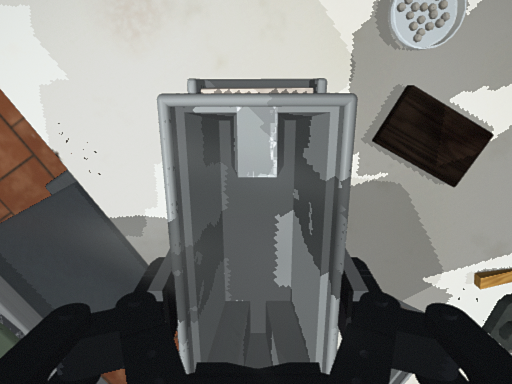

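View pics/s2.png

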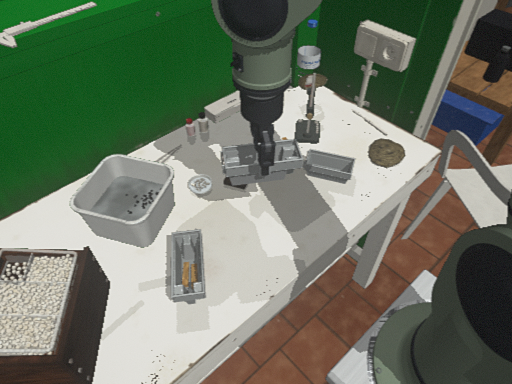

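The tote is held, with the card end at the top of the wrist view (260,88). Now I'll check its pitch and move over the loaded tote. Along-length slip is small.

Run:
```python
from h import *
from workcell import *
c=dict(np.load('w2.npz'));W=world(c)
for v,u in [(99,200),(99,320),(101,256),(150,167),(150,349),(250,177),(250,342)]:
    b=W[v-3:v+4,u-3:u+4].reshape(-1,3);i=np.nanargmax(b[:,2]);print(v,u,b[i].round(1))
x=movep([*F0,190],R(YF));st('over')
c=camera('wrist');cv2.imwrite('pics/w3.png',c['image']);np.savez('w3.npz',**c)
W=world(c)
for v,u in [(99,200),(99,320),(150,167),(150,349),(250,177),(250,342)]:
    b=W[v-3:v+4,u-3:u+4].reshape(-1,3);i=np.nanargmax(b[:,2]);print(v,u,b[i].round(1))
c=camera('top');cv2.imwrite('pics/t3.png',c['image']);np.savez('t3.npz',**c)
c=camera('scene');cv2.imwrite('pics/s3.png',c['image']);np.savez('s3.npz',**c)
```

```text
99 200 [503.3  83.7 217.8]
99 320 [532.2  64.2 217.6]
101 256 [516.   74.7 217.9]
150 167 [483.   76.5 217.4]
150 349 [533.2  45.4 217.2]
250 177 [464.1  46.7 217.6]
250 342 [513.   15.5 217.6]
over 7.25 [472.1 221.6 189.4] 61.2 [ 0.1 -0.9 -1.7]
99 200 [401.  246.9 223.6]
99 320 [421.4 277.7 223. ]
150 167 [406.8 229.1 223.5]
150 349 [439.6 277.7 222.7]
250 177 [437.7 208.8 223. ]
250 342 [469.8 256.3 222.8]
```

View pics/s3.png

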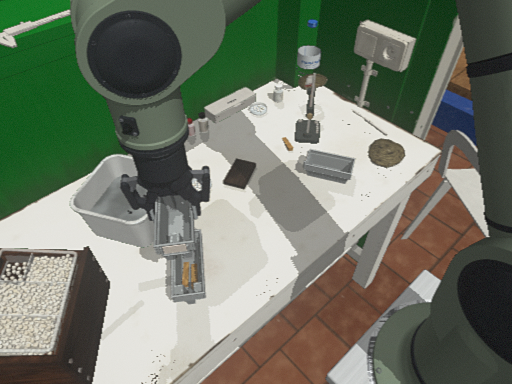

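View pics/w3.png

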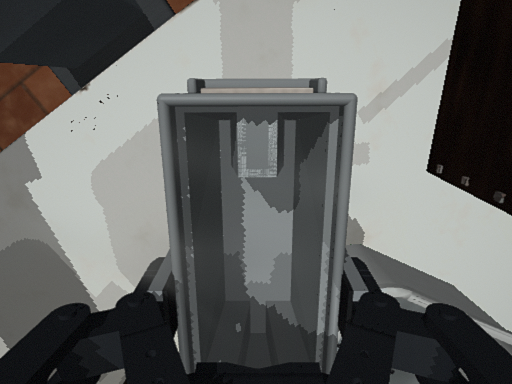

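The tote is level and its centre is at about (472.3,221.5), matching the target. I'll lower it under guard.

Run:
```python
from h import *
from workcell import *
movel([*F0,95],max_speed=120);st('pre')
g=movel([*F0,76],max_speed=30,guard=6);print(g);st('low')
c=camera('scene');cv2.imwrite('pics/s4.png',c['image']);np.savez('s4.npz',**c)
cv2.imwrite('pics/s4z.png',cv2.resize(c['image'][150:320,120:260],None,fx=3.5,fy=3.5))
```

```text
pre 8.34 [472.3 222.8  95.6] 61.0 [ 0.4 -0.3 -1.5]
True
low 8.91 [471.9 222.4  77.6] 61.1 [-0.8 -1.1  8.8]
```

View pics/s4z.png

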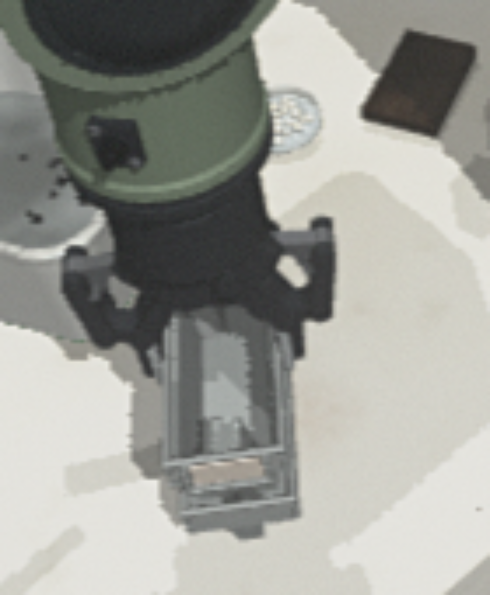

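Contact came at TCP z 77.6, exactly 50 mm above the grasp height, and the tote sits inside the rim. I'll release it, retreat and check.

Run:
```python
from h import *
from workcell import *
open_gripper();st('open')
movel([*F0,230],max_speed=150);st('up')
w=camera('wrist');cv2.imwrite('pics/w5.png',w['image'])
a=YF-0.0
movep([400,-60,330],R(YE));wait(.3);st('away')
t=camera('top');s=camera('scene');np.savez('t5.npz',**t);np.savez('s5.npz',**s)
cv2.imwrite('pics/t5.png',cv2.resize(t['image'][120:250,110:270],None,fx=4,fy=4));cv2.imwrite('pics/s5.png',cv2.resize(s['image'][190:320,120:260],None,fx=4,fy=4))
e=np.array([np.cos(2.553-np.pi),np.sin(2.553-np.pi)]);n=np.array([-e[1],e[0]])
for nm,c in (('top',t),('scene',s)):
    W=world(c).reshape(-1,3);d=W[:,:2]-F0;p=d@e;q=d@n
    k=(abs(p)<95)&(abs(q)<50)
    for l,lo,hi in [('upper',100,122),('lower',52,66)]:
        m=k&(W[:,2]>lo)&(W[:,2]<hi);S=W[m]
        r=cv2.minAreaRect(S[:,:2].astype(np.float32))
        A=np.c_[p[m],q[m],np.ones(m.sum())];f=np.linalg.lstsq(A,S[:,2],rcond=None)[0]
        print(nm,l,np.round(r[0],1),np.round(r[1],1),round(r[2],1),'p',p[m].min().round(1),p[m].max().round(1),'q',q[m].min().round(1),q[m].max().round(1),'tilt',f.round(3),np.median(S[:,2]).round(1))
```

```text
open 9.33 [471.6 222.1  77.3] 85.5 [-0.1  0.4 -0.4]
up 10.5 [471.7 222.2 229.2] 85.5 [ 0.  -0.2 -1.2]
away 12.03 [400.1 -59.5 329.8] 85.5 [ 0.2 -0.1  0.3]
top upper [471.5 221.4] [ 63.6 154.5] 56.3 p -77.1 77.4 q -33.0 30.6 tilt [-3.00000e-03 -8.00000e-03  1.06542e+02] 107.8
top lower [470.4 216.2] [ 54.  154.2] 55.8 p -75.1 79.1 q -33.7 20.6 tilt [-8.0000e-03 -1.2000e-02  5.6435e+01] 55.2
scene upper [472.5 224.7] [ 62.7 155.4] 56.8 p -78.6 76.7 q -29.4 34.1 tilt [-9.00000e-03 -1.50000e-02  1.06283e+02] 107.1
scene lower [472.7 223.7] [ 61.6 152.1] 56.1 p -76.1 75.8 q -29.3 32.5 tilt [-1.2000e-02 -2.6000e-02  5.6204e+01] 54.5
```

View pics/t5.png

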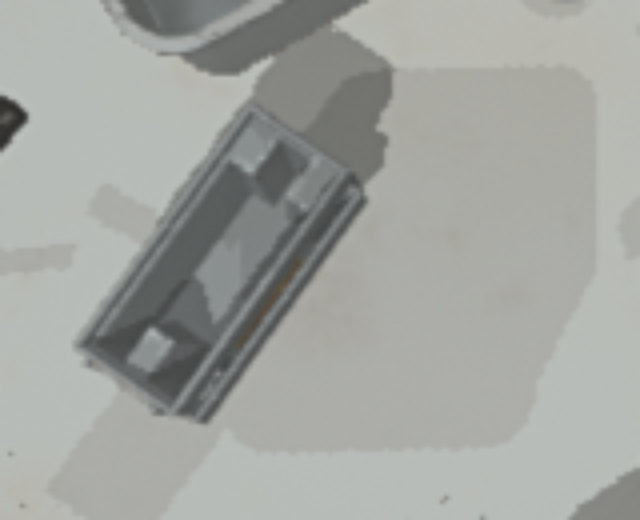

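View pics/s5.png

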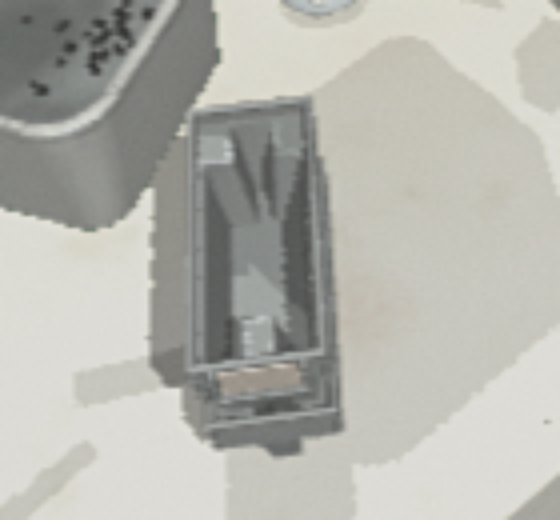

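The stack is level, aligned and reversed: the single rib and card holder are at the near end, px (155,350) in the top crop. One more check on rim height and the plain bin, then I'll hand in.

Run:
```python
from h import *
from workcell import *
for f0,f in (('top0.npz','t5.npz'),('scene0.npz','s5.npz')):
    W=world(dict(np.load(f))).reshape(-1,3);d=np.linalg.norm(W[:,:2]-F0,axis=1);z=W[(d<85)&(W[:,2]>104)&(W[:,2]<125),2]
    W=world(dict(np.load(f0))).reshape(-1,3);d=np.linalg.norm(W[:,:2]-E0,axis=1);z0=W[(d<85)&(W[:,2]>54)&(W[:,2]<75),2]
    print(np.percentile(z,[50,90]),np.percentile(z0,[50,90]))
for f in ('top0.npz','t5.npz'):
    r=rim(dict(np.load(f)),(340,150,415,225),38,55);print(np.round(r[0],1),r[3])
finish_job()
```

```text
[108.75304379 110.74287021] [58.93675572 61.22679107]
[109.7230815  111.67884793] [59.01657552 61.27567671]
[ 480.  -225.5] 369
[0. 0.] 0
the job is handed in; nothing more can be done
```

I stacked the empty ribbed tote on the loaded one, turned end for end, and handed the job in. The last timed state was 12.0 s of the 35 s allowed. I gripped it across the rim band at mid-length, turned it about 89° and lowered it under a force guard. It touched the ribs 50 mm above its grasp height, where I released it and moved the arm clear.

**Final checks on the stack:**
- **Height:** the rim rose about 50 mm compared with when the tote stood on the table (49.6–49.8 mm from the top camera, 50.4–50.7 mm from the scene camera).
- **Position:** the upper tote is within about 3 mm of the lower one's centre. The two cameras disagree by about 3 mm across the width.
- **Angle and tilt:** the long axes agree within about 0.01 rad, and the fitted rim tilt is at most about 0.015 rad.
- **Direction:** the card holder and single rib are over the lower tote's two-rib end.
- **Loaded tote:** it showed no clear shift. The scene camera puts it within about 1–2 mm of its start. The top camera gave a 5 mm offset, with one side of the lower rim hidden by the upper tote.

**Check that failed:** the final top-camera check of the plain bin returned no points, probably because the parked arm hid it, so I did not re-measure it. No planned move went near it, and it looked undisturbed in the scene picture taken while I carried the tote.

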